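# Wedge the rocking marver

### The job

The small steel marver on the bench rocks because its far left leg (seen from the robot) is short. With the fingertips, push the wooden wedge thin end first under that leg until the marver stands firm with the other three feet still on the bench, then press down firmly (about a kilogram's weight) on the corner above it for a second to check that it no longer dips, and move clear. Nothing is to be gripped or lifted, the marver stays in its place, and the other things on the bench are left alone.

Things in the scene. Friction and masses are not known exactly. Their poses are not given: they have to be found in the camera images.
- marver: bench marver, about 4.3 kg, loose: steel plate 200 (x) x 160 (y) x 12 mm, top 88 mm above the bench, on a grey stand with four 20 mm square legs, centres 110 (x), 90 mm (y) from the middle. On the plate a stop bar 10 mm high along the near (-x) edge, and a lug at the near right corner. Origin: middle of the stand at foot level, z up. The far left leg (+x, +y) is short.
- short_foot (a point): lowest point of the short leg's domed steel foot (20 mm across, 26 mm collar from 13 mm up), at +110, +90 mm in the marver's frame. It hangs 5 to 12 mm over the bench; the other feet, all alike, stand on it. 3 to 6 N down on this corner tips the marver till the foot meets the bench; let go, it falls back. It does not slide in its leg.
- corner (a point): point on the plate's top, 15 mm inside its corner beside the short leg (+85, +66, +88 mm in the marver's frame): where to press. The leg's square tube ends 4 mm below the plate's top.
- wedge: plain hardwood wedge flat on the bench, left (+y) of the short leg, 120 mm long (x), 44 wide (y), about 90 g. Origin: centre of its underside. +x points to the thin end (3 mm), -x to the heel (22 mm); the top slopes evenly. The thin end starts 30 to 80 mm from the short foot, pointing at it within about 0.4 rad.
- wedge_heel (a point): middle of the heel's upright end face, 10 mm above the bench: where to push. The wedge slides under less than 1.5 N; once it jams under the foot the push climbs by 1 to 3 N per mm. 5 to 10 N seats it firmly; over about 11 N the marver itself starts to slide along.
- wedge_tip (a point): middle of the thin end, on the underside (+60 mm along the wedge's x)
- wax: puck of brown beeswax, 54 mm across, 24 mm high; origin at the centre of its underside. To be left alone.
- tweezers: long steel tweezers lying flat, 220 mm long along its x, 34 mm wide, 8 mm high; origin at bench level under its middle. To be left alone.
- jacks: steel glass jacks lying flat (sprung bow with two long blades), 312 mm along its x, 68 mm wide, 12 mm high; origin at bench level under its middle. To be left alone.
- block: cherry-wood block: a dark round cup 84 mm across and 42 mm high with a light handle 18 mm thick reaching 226 mm along its +x; origin at bench level under the middle of the cup. To be left alone.
- paddle: flat wooden paddle lying on the bench, blade 150 x 75 x 12 mm, round handle 17 mm thick; 290 mm along its x in all, handle end 155 mm from the origin on the -x side; origin at bench level under the blade. To be left alone.
- jar: amber glass jar of colour chips with a white lid, 68 mm across, 100 mm high; origin at the centre of its underside. To be left alone.
- flask: clear blown-glass flask standing on a cork ring, 92 mm across, 128 mm high, fragile; origin at the centre of its underside. To be left alone.
Not all that is in view belongs to the job. What is shaped like the wedge but green or purple is not meant.

How it is judged:
By the outcome, as a careful person would: the job done as asked, in the order asked, and still so for the second after the job is handed in, with the robot touching nothing.
It also fails if it takes over 67 s, if anything falls off the work surface, if the arm or the gripper's body presses on something with over 40 N, if the wrist force passes 120 N, or if a joint passes its speed limit or range.

### The arm

A 6-joint arm with a two-finger parallel gripper is mounted at the origin on the work surface. World frame = base frame: x ahead of the robot, y to its left, z up, the work surface at z = 0. Lengths are in m, angles in degrees, forces in N, time in s.
With the tool pointing down it reaches from about 0.375 to 0.9 m from the base axis. Payload 3.1 kg.
Tool frame: the origin (TCP) lies on the centre line of the jaws, within the pads' length; the fingertips stand 8 mm ahead of it and the grasp point (between the pads) lies 11 mm behind it; y points along the fingers, x is the direction in which the jaws open and shut, and the axes are right-handed (so a half turn about y gives the same grasp; the last joint's range is limited). The gripper opens to 87 mm and grips with 3 to 60 N. Pads are 19 mm wide; open, the fingers measure 117 mm over their backs; the gripper's body (75 mm by 190 mm) begins 51 mm behind the grasp point.
Start: joints at [60.075, 30.224, 82.088, -0, 67.689, -10.227], TCP at [0.211, 0.588, 0.231] pointing down, gripper open.
Joint ranges: [-176.69, 176.69], [-43.24, 126.21], [12.49, 139.97], [-82, 262], [0, 151.66], [-163.58, 163.58]. Speed limits (degrees/s): [159.86, 159.86, 180, 180, 180, 180].

### API

Orientations are given as a 3x3 rotation matrix whose columns are the frame's x, y, z axes.
In Python, from rig import read_state, imaging, job, spotter gives the robot as it stands.
- The arm moves only by the tool apply_moves, never from a script. Its argument "steps" is a list of rows, each an object of numbers: "x", "y", "z": the shift along the world's x, y, z in mm; "spin": the turn about the world's z in rad. In form: [{"x": .., "y": .., "z": .., "spin": ..}, ...]. A call has 1 to 12 rows; each row shifts and turns the pose as measured when the row begins; what a row does not reach is not made up. A row lasts 1/10 s, in which the tool goes at most 50 mm and 8.59 degrees, less where a joint would pass 70% of its speed; a pose out of reach is approached as far as the arm can. A call is refused whole if a number of a shift passes 50 or a number of a turn 0.15, either way. A call with a gripper value outside its range is refused whole. "grip" is the finger opening in mm, from 0 to 87, set as the call begins (left out, the last holds). The fingers move at their own pace and stop on an object; the grip force is fixed at half the most. Time passes only in rows, so rows that do not move let the fingers close. It gives the time, the measured TCP pose, the force and the opening at its end, in the units of the state.
- read_state(): the state, without advancing time (a new reading comes with each control period).
- imaging.capture(name): name is "side" or "top" or "wrist"; returns the picture (400x640x3 uint8, red, green, blue); there is no depth.
- imaging.camera_params(name): a dict with "fov_y" (degrees; the focal length in pixels is half the picture's height over the tangent of half this angle, whatever the lens; pixels are square), "cx", "cy" (the principal point, pixels), "R" (3x3) and "t" (3): a world point X has camera coordinates R X + t. Camera axes: x right, y down, z forward; pixel columns grow to the right and rows downward; lengths in m; the calibration is good to about 2 mm. A picture is of the moment at which its call begins: read the wrist's pose just before it. camera_params takes no time and is no camera call; for the wrist camera it gives the pose at the moment of the call.
- job.hand_in(): hands the job in, once; it reports no verdict.
Trained networks look in the newest picture that a camera, given by its name, has taken for a name from the list of things; names that differ only in an ending like _2 or _b are one class to them, and where a whole thing is asked for, a point or a joint stands for the part that bears it (a point fixed in the world has none). Each returns a list of dicts, best first, with "score" (0 to 1); they miss things now and then, are a little off and sometimes report something else, mostly with a low value. They report only what shows in the picture. A call takes as long as a camera call. They do not tell look-alikes from the thing itself.
- spotter.cut_out(name, camera): "mask" (400x640 bool, what is visible of it) and "rect" ([left, top, width, height] in pixels, round what is visible of it).
The state is a dict: "time_s": time; "joint_positions": joint angles; "qvel": joint speeds; "tau": joint torques, N m; "position": TCP position; "tcp_rot": TCP orientation; "force": force on the tool from outside, world axes, zero at the start; "moment": the same for the moment, N m; "opening": opening from 0.0 (shut) to 1.0 (fully open).
Only numpy, scipy, OpenCV 4.12 (cv2) and the standard library are available. Lean on these libraries where they do the work, as an engineer would, in place of code of your own. Each camera call takes 0.05 s, during which the arm holds its last target.

## Working session

There is one attempt and no reset: what is moved stays moved. The work goes in short steps, Python scripts to look and compute and a tool call to move; the robot and the scene stay as the last step left them, time stands still between calls to the robot, and variables do not carry over. Pictures are saved under pics/ and viewed, and the job is handed in when it is done.

Besides the shell and the picture viewer there is one more tool, called after ">>>" as a command line: name --argument value ..., lists and objects as JSON in quotes. apply_moves: Moves the arm, as the interface text tells. Its arguments: {"type":"object","properties":{"steps":{"type":"array"},"grip":{"type":"number"}},"required":["steps"]}

```bash
mkdir -p pics; python3 - <<'E'
from rig import read_state, imaging, job, spotter
import cv2, numpy as np
s=read_state(); print({k:np.round(v,3).tolist() for k,v in s.items()})
for n in ["side","top"]:
    im=imaging.capture(n); cv2.imwrite(f"pics/{n}0.png",im[:,:,::-1])
    p=imaging.camera_params(n); print(n,p)
    for t in ["wedge","marver"]:
        for d in spotter.cut_out(t,n): print(n,t,d["score"],d["rect"])
E
```

```text
{'time_s': 0.0, 'joint_positions': [60.076, 30.281, 82.157, 0.002, 67.688, -10.228], 'qvel': [-0.007, -0.055, -0.029, 0.035, 0.022, 0.06], 'tau': [-0.001, -44.005, -17.659, 0.063, 0.058, -0.0], 'position': [0.21, 0.588, 0.23], 'tcp_rot': [[0.337, -0.001, -0.941], [0.941, -0.002, 0.337], [-0.002, -1.0, 0.0]], 'force': [-0.049, 0.917, 0.049], 'moment': [0.014, -0.037, -0.021], 'opening': 1.006}
side {'fov_y': 42.72387956986873, 'cx': 327.440421743311, 'cy': 203.26390864825873, 'R': array([[ 0.9763795 , -0.21506344, -0.02075525],
       [-0.16330845, -0.6716754 , -0.72262197],
       [ 0.14146877,  0.70894279, -0.69093177]]), 't': array([-0.51807463,  0.12638453,  1.53179217])}
side wedge 0.93 [241.9, 189.9, 32.3, 14.0]
side wedge 0.79 [319.6, 278.5, 44.9, 34.4]
side wedge 0.75 [289.6, 159.2, 34.9, 9.2]
side wedge 0.69 [330.4, 180.5, 21.6, 22.1]
side marver 0.79 [278.6, 200.2, 96.6, 79.4]
top {'fov_y': 50.761116478706356, 'cx': 316.7775967324295, 'cy': 202.64566467897603, 'R': array([[-0.00193043, -0.99989401, -0.01443045],
       [-0.99802231,  0.0028331 , -0.06279679],
       [ 0.06283102,  0.01428068, -0.997922  ]]), 't': array([0.0159198 , 0.52053147, 1.14592841])}
top wedge 0.84 [273.6, 164.3, 40.5, 20.3]
top wedge 0.73 [418.7, 189.2, 31.0, 45.7]
top wedge 0.65 [215.8, 188.4, 22.2, 40.0]
top wedge 0.57 [254.0, 255.6, 34.9, 42.5]
top marver 0.83 [332.5, 162.2, 78.2, 97.8]
```

```bash
python3 - <<'E'
import cv2
a=cv2.imread("pics/top0.png"); cv2.imwrite("pics/top0c.png",cv2.resize(a[120:320,190:460],None,fx=2.95,fy=2.95,interpolation=cv2.INTER_CUBIC))
E
```

```text
(no output)
```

View pics/top0.png

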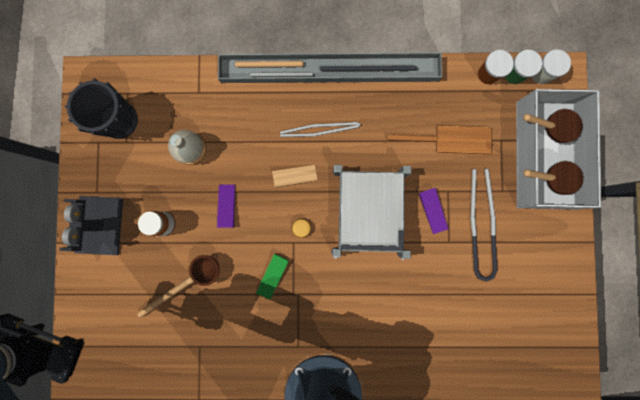

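View pics/side0.png

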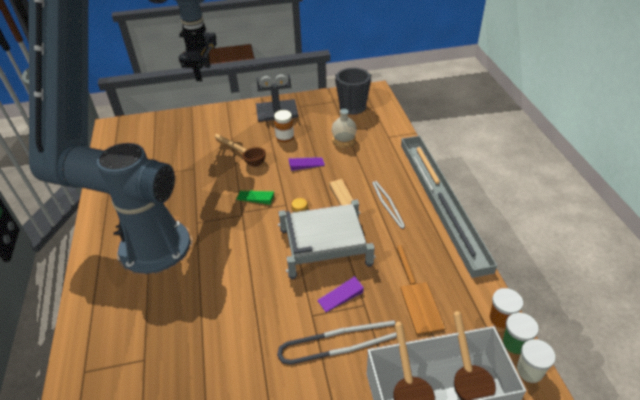

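View pics/top0c.png

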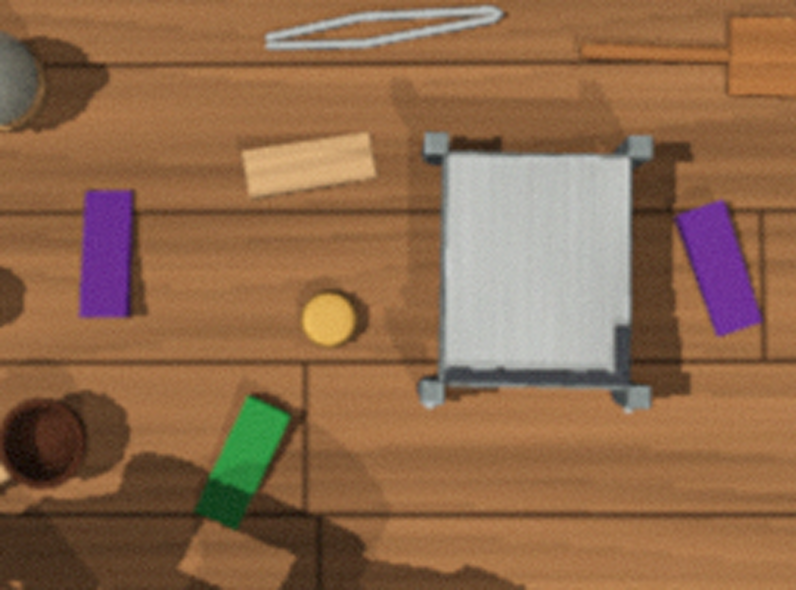

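The wooden wedge is at about (294,176) in the top view, with its thin end pointing right toward the far-left leg at (337,169). The green and purple wedges are decoys. Next I fit both poses to the masks in the two fixed views.

```bash
cat > h.py <<'E'
import numpy as np, cv2
from scipy.optimize import minimize
from rig import read_state, imaging, job, spotter
def proj(P,X):
    X=np.atleast_2d(X); c=X@np.array(P["R"]).T+P["t"]; f=200/np.tan(np.radians(P["fov_y"]/2))
    return np.c_[f*c[:,0]/c[:,2]+P["cx"], f*c[:,1]/c[:,2]+P["cy"]]
def pose(p,L):
    c,s=np.cos(p[2]),np.sin(p[2]); L=np.array(L,float)
    return np.c_[p[0]+c*L[:,0]-s*L[:,1],p[1]+s*L[:,0]+c*L[:,1],L[:,2]]
def ray(P,u,v,z):
    f=200/np.tan(np.radians(P["fov_y"]/2)); R=np.array(P["R"]); d=R.T@np.array([(u-P["cx"])/f,(v-P["cy"])/f,1]); o=-R.T@P["t"]
    return o+d*(z-o[2])/d[2]
W=[[x,y,z] for y in(-.022,.022) for x,z in((-.06,0),(-.06,.022),(.06,0),(.06,.003))]
def box(cx,cy,hx,hy,z0,z1): return [[cx+a*hx,cy+b*hy,z] for a in(-1,1) for b in(-1,1) for z in(z0,z1)]
M=[box(0,0,.1,.08,.06,.088)]+[box(a*.11,b*.09,.01,.01,.03,.084) for a in(-1,1) for b in(-1,1)]
def render(P,p,parts,S=4):
    m=np.zeros((400*S,640*S),np.uint8)
    for L in parts:
        h=cv2.convexHull(((proj(P,pose(p,L))+.5)*S).astype(np.float32))
        cv2.fillConvexPoly(m,np.round(h).astype(np.int32),1)
    return cv2.resize(m.astype(np.float32),(640,400),interpolation=cv2.INTER_AREA)
def fit(p0,parts,obs):
    def c(q):
        p=np.array(q)*[.01,.01,.1]; r=0
        for P,m in obs:
            a=render(P,p,parts); r+=1-np.minimum(a,m).sum()/np.maximum(a,m).sum()
        return r
    q=np.array(p0)/[.01,.01,.1]
    for k in range(2):
        res=minimize(c,q,method="Nelder-Mead",options=dict(initial_simplex=q+np.r_[np.zeros((1,3)),np.eye(3)*.7],xatol=1e-2,fatol=1e-4)); q=res.x
    return q*[.01,.01,.1],res.fun
E
python3 - <<'E'
from h import *
P={n:imaging.camera_params(n) for n in("side","top")}
ims={n:imaging.capture(n) for n in P}
tgt={"top":(294,176),"side":(342,192)}
# manual corners
T=P["top"]
print("wedge c",ray(T,294.5,176,.008),"legs",[ray(T,190+u/2.95,120+v/2.95,.084).round(4).tolist() for u,v in((436,146),(640,148),(431,391),(637,397))])
def get(n,t,c=None):
    L=spotter.cut_out(t,n)
    if c: L=sorted(L,key=lambda d:np.hypot(d["rect"][0]+d["rect"][2]/2-c[0],d["rect"][1]+d["rect"][3]/2-c[1]))
    d=L[0]; print(n,t,d["score"],d["rect"],d["mask"].sum()); return d["mask"].astype(np.float32)
mw={n:get(n,"wedge",tgt[n]) for n in P}
mm={n:get(n,"marver") for n in P}
w0=ray(T,294.5,176,.008)
legs=[ray(T,190+u/2.95,120+v/2.95,.084) for u,v in((436,146),(640,148),(431,391),(637,397))]
m0=np.mean(legs,0)
for s in(["top"],["side"],["top","side"]):
    print(s,"wedge",fit([w0[0],w0[1],-1.5],[W],[(P[n],mw[n]) for n in s]))
    print(s,"marver",fit([m0[0],m0[1],0.],M,[(P[n],mm[n]) for n in s]))
E
```

```text
wedge c [0.59578548 0.07683277 0.008     ] legs [[0.6028, -0.0413, 0.084], [0.6003, -0.221, 0.084], [0.3874, -0.0358, 0.084], [0.382, -0.2151, 0.084]]
side wedge 0.67 [328.5, 179.5, 24.0, 24.8] 356
top wedge 0.91 [275.5, 162.2, 39.1, 23.1] 687
side marver 0.91 [280.7, 202.6, 96.5, 76.1] 4434
top marver 0.63 [331.0, 163.3, 79.1, 97.8] 5602
['top'] wedge (array([ 0.59776133,  0.07793242, -1.39883483]), np.float64(0.05641382932662964))
['top'] marver (array([ 0.49475886, -0.12618417, -0.0246919 ]), np.float64(0.06933927536010742))
['side'] wedge (array([ 0.59611855,  0.08488361, -1.3840595 ]), np.float64(0.2180754542350769))
['side'] marver (array([ 0.49164067, -0.1392632 , -0.01659053]), np.float64(0.09993815422058105))
['top', 'side'] wedge (array([ 0.59749712,  0.07691016, -1.38968999]), np.float64(0.28511762619018555))
['top', 'side'] marver (array([ 0.49380597, -0.12879941, -0.01969014]), np.float64(0.20025062561035156))
```

>>> apply_moves --steps '[{"x":31,"y":-33,"z":0,"spin":-0.09},{"x":31,"y":-33,"z":0,"spin":-0.09},{"x":31,"y":-33,"z":0,"spin":-0.09},{"x":31,"y":-33,"z":0,"spin":-0.09},{"x":31,"y":-33,"z":0,"spin":-0.09},{"x":31,"y":-33,"z":0,"spin":-0.09},{"x":31,"y":-33,"z":0,"spin":-0.09},{"x":31,"y":-33,"z":0,"spin":-0.09},{"x":31,"y":-33,"z":0,"spin":-0.09},{"x":31,"y":-33,"z":0,"spin":-0.09},{"x":31,"y":-33,"z":0,"spin":-0.09},{"x":31,"y":-33,"z":0,"spin":-0.09}]' --grip 0

```text
time_s: 1.8
position: [0.5909, 0.1818, 0.233]
tcp_rot: [[0.993, 0.01, -0.114], [0.114, 0.003, 0.993], [0.01, -1.0, 0.002]]
force: [1.5, 0.8, -0.4]
opening: 0.035
```

```bash
python3 - <<'E'
from h import *
s=read_state(); print(s["time_s"],s["position"],s["tcp_rot"],s["force"],s["opening"],s["joint_positions"])
P=imaging.camera_params("wrist"); im=imaging.capture("wrist"); print(P)
cv2.imwrite("pics/w1.png",im[:,:,::-1])
np.save("w1P.npy",P,allow_pickle=True)
E
```

```text
1.8 [0.59089529 0.1817877  0.23295809] [[ 0.993408    0.0096126  -0.11422849]
 [ 0.11420644  0.00281356  0.99345305]
 [ 0.00987106 -0.99994984  0.00169719]] [ 1.48047207  0.768494   -0.37484053] 0.03522617544310835 [ 6.71026492 29.31461177 83.39932381  0.10423066 66.7202636   0.11088669]
{'fov_y': 61.578492741159266, 'cx': 319.8535159829802, 'cy': 199.57717928026278, 'R': array([[ 0.99340282,  0.11430429,  0.00923945],
       [ 0.10841955, -0.9623935 ,  0.24908625],
       [ 0.03736362, -0.24644125, -0.96843723]]), 't': array([-0.609024  ,  0.07953525,  0.41528398])}
```

View pics/w1.png

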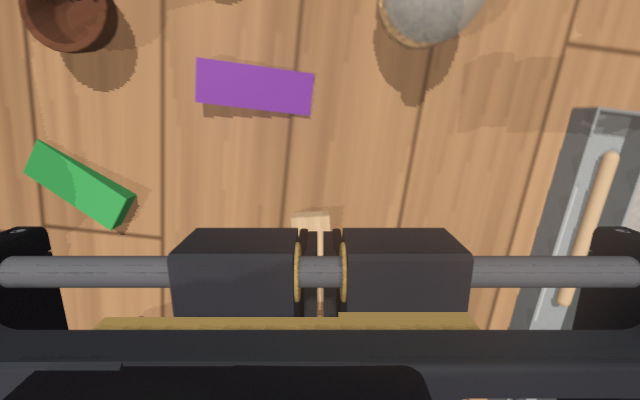

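The picture shows the gripper body across the lower part, with only the wedge's heel visible at (312,220). I'm moving toward -y so the wedge and the short leg come into the wrist view.

>>> apply_moves --steps '[{"y":-45},{"y":-45},{"y":-45},{"y":-45},{"y":-45},{},{}]'

```text
invalid input at $.steps[0]: expected keys x, y, z, spin
```

```bash
python3 - <<'E'
from h import *
s=read_state(); print(s["time_s"],s["position"],s["force"],s["opening"])
P=imaging.camera_params("wrist"); im=imaging.capture("wrist")
cv2.imwrite("pics/w2.png",im[:,:,::-1])
np.save("w2P.npy",P,allow_pickle=True)
for d in spotter.cut_out("wedge","wrist"):
    print(d["score"],d["rect"]); m=d["mask"].astype(np.float32)
    for yaw in (-1.4,):
        print(fit([.597,.077,yaw],[W],[(P,m)]))
E
```

```text
1.85 [0.59767858 0.17566179 0.23326105] [ 5.1904364  -2.51041048  0.03664074] 0.016160952152375247
0.83 [185.0, 49.8, 120.6, 57.8]
(array([ 0.597,  0.077, -1.4  ]), np.float64(1.0))
0.78 [284.8, 205.1, 37.7, 85.8]
(array([ 0.59508637,  0.0765803 , -1.38215471]), np.float64(0.7215839624404907))
0.65 [12.7, 134.1, 115.0, 92.6]
(array([ 0.597,  0.077, -1.4  ]), np.float64(1.0))
```

View pics/w2.png

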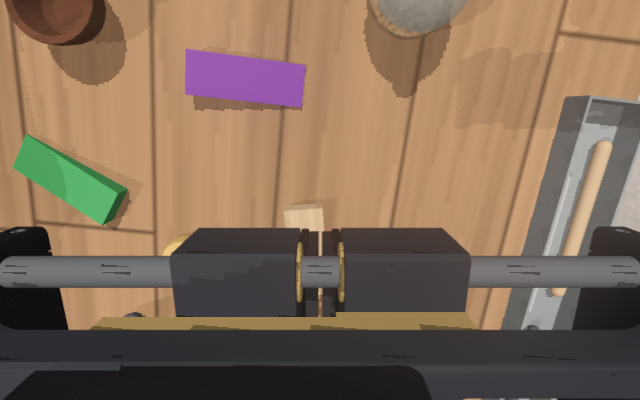

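That call was refused because every row needs all four keys.

>>> apply_moves --steps '[{"x":0,"y":-45,"z":0,"spin":0},{"x":0,"y":-45,"z":0,"spin":0},{"x":0,"y":-45,"z":0,"spin":0},{"x":0,"y":-45,"z":0,"spin":0},{"x":0,"y":-25,"z":0,"spin":0},{"x":0,"y":0,"z":0,"spin":0},{"x":0,"y":0,"z":0,"spin":0}]'

```text
time_s: 2.65
position: [0.5868, -0.0219, 0.2325]
tcp_rot: [[0.992, 0.007, -0.128], [0.128, 0.007, 0.992], [0.008, -1.0, 0.006]]
force: [0.2, 0.8, -0.2]
opening: 0.006
```

```bash
python3 - <<'E'
from h import *
s=read_state(); print(s["time_s"],s["position"],s["force"],s["opening"])
P=imaging.camera_params("wrist"); im=imaging.capture("wrist")
cv2.imwrite("pics/w3.png",im[:,:,::-1])
np.save("w3P.npy",P,allow_pickle=True)
for d in spotter.cut_out("wedge","wrist"):
    m=d["mask"].astype(np.float32)
    print(d["score"],d["rect"],fit([.597,.077,-1.4],[W],[(P,m)]))
E
```

```text
2.65 [ 0.58677352 -0.02189928  0.23251608] [ 0.17123354  0.84984207 -0.17102614] 0.005846750165855445
0.78 [57.3, 0.0, 81.9, 43.5] (array([ 0.597,  0.077, -1.4  ]), np.float64(1.0))
0.15 [314.1, 22.1, 47.2, 120.4] (array([ 0.59491996,  0.07634888, -1.3966057 ]), np.float64(0.016354739665985107))
```

View pics/w3.png

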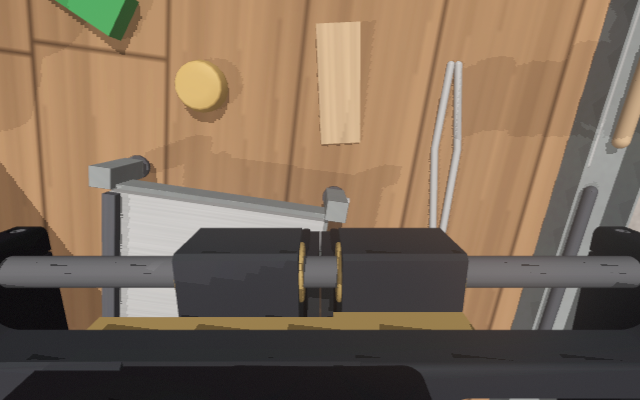

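```bash
python3 - <<'E'
from h import *
P=np.load("w3P.npy",allow_pickle=True).item()
a=cv2.imread("pics/w3.png"); 
b=cv2.resize(a[145:235,80:200],None,fx=6,fy=6,interpolation=cv2.INTER_CUBIC)[:, :390]
c=cv2.resize(a[145:235,300:365],None,fx=6,fy=6,interpolation=cv2.INTER_CUBIC)
cv2.imwrite("pics/w3z.png",np.hstack([b,c]))
E
```

```text
(no output)
```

View pics/w3z.png

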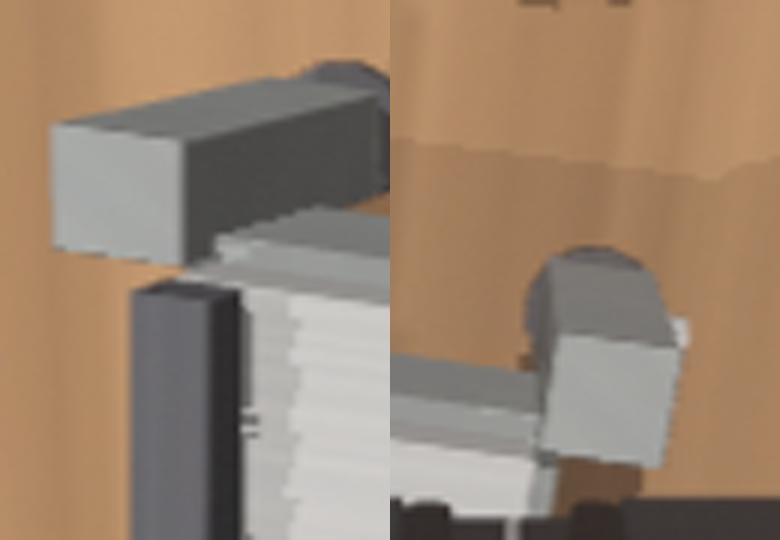

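```bash
python3 - <<'E'
from h import *
P=np.load("w3P.npy",allow_pickle=True).item()
f=ray(P,336.0,211.4,.086); n=ray(P,99.3,176.8,.084); print(f,n,np.linalg.norm(f-n),np.degrees(np.arctan2(f[1]-n[1],f[0]-n[0])))
w=np.array([.5949,.0763]);y=-1.3966; d=np.array([np.cos(y),np.sin(y)]); print("tip",w+.06*d,"heel",w-.06*d)
r=f[:2]-w; print("along",r@d,"lat (left+)",d[0]*r[1]-d[1]*r[0])
h=w-.06*d; r=f[:2]-h; print("yaw heel->foot",np.arctan2(r[1],r[0]), np.linalg.norm(r))
E
```

```text
[ 0.60461269 -0.0406414   0.086     ] [ 0.38563738 -0.03579965  0.084     ] 0.219037954245408 -1.2666578543268252
tip [0.605299   0.01720803] heel [0.584501   0.13539197]
along 0.11685499922232455 lat (left+) -0.01070220049447444
yaw heel->foot -1.457040279078068 0.1771785197064033
```

The wedge fit is good: centre (0.595, 0.076), yaw -1.397. The short foot is near (0.605, -0.041), about 11 mm right of the wedge's axis and 57 mm ahead of the tip. I'm going behind the heel now.

>>> apply_moves --steps '[{"x":0,"y":45,"z":0,"spin":0.0},{"x":0,"y":45,"z":0,"spin":0.0},{"x":0,"y":45,"z":0,"spin":0},{"x":0,"y":45,"z":0,"spin":0},{"x":-4,"y":10,"z":0,"spin":0.04},{"x":0,"y":0,"z":0,"spin":0},{"x":0,"y":0,"z":0,"spin":0}]'

```text
time_s: 3.45
position: [0.5792, 0.1855, 0.2327]
tcp_rot: [[0.983, 0.008, -0.183], [0.183, 0.009, 0.983], [0.009, -1.0, 0.007]]
force: [0.2, 0.6, 0.2]
opening: 0.003
```

>>> apply_moves --steps '[{"x":0,"y":-3,"z":-45,"spin":0},{"x":0,"y":-3,"z":-45,"spin":0},{"x":0,"y":-3,"z":-45,"spin":0},{"x":0,"y":-3,"z":-40,"spin":0},{"x":0,"y":0,"z":-20,"spin":0},{"x":0,"y":0,"z":-5,"spin":0},{"x":0,"y":0,"z":0,"spin":0}]'

```text
time_s: 4.15
position: [0.5832, 0.1646, 0.0301]
tcp_rot: [[0.985, 0.019, -0.173], [0.173, 0.007, 0.985], [0.02, -1.0, 0.004]]
force: [-0.4, -0.4, -0.4]
opening: 0.008
```

>>> apply_moves --steps '[{"x":0,"y":0,"z":-12,"spin":0},{"x":0,"y":0,"z":-3,"spin":0},{"x":0,"y":-5,"z":0,"spin":0},{"x":1,"y":-5,"z":0,"spin":0},{"x":1,"y":-5,"z":0,"spin":0},{"x":0,"y":0,"z":0,"spin":0}]'

```text
time_s: 4.75
position: [0.5898, 0.1477, 0.0195]
tcp_rot: [[0.985, 0.03, -0.172], [0.172, 0.008, 0.985], [0.031, -1.0, 0.003]]
force: [0.2, 1.2, 0.6]
opening: 0.008
```

```bash
python3 - <<'E'
from h import *
s=read_state(); print(s["time_s"],s["position"],s["tcp_rot"],s["force"])
for n in("top","side"):
    im=imaging.capture(n)[:,:,::-1]
    c=im[130:270,210:420] if n=="top" else im[120:290,220:420]
    cv2.imwrite(f"pics/{n}4.png",cv2.resize(c,None,fx=3.5,fy=3.5,interpolation=cv2.INTER_CUBIC))
E
```

```text
4.75 [0.58979698 0.14767819 0.01948294] [[ 0.98465046  0.02986297 -0.17196419]
 [ 0.17180117  0.00796064  0.98509948]
 [ 0.03078695 -0.9995223   0.00270795]] [0.16805104 1.15012542 0.64998857]
```

View pics/top4.png

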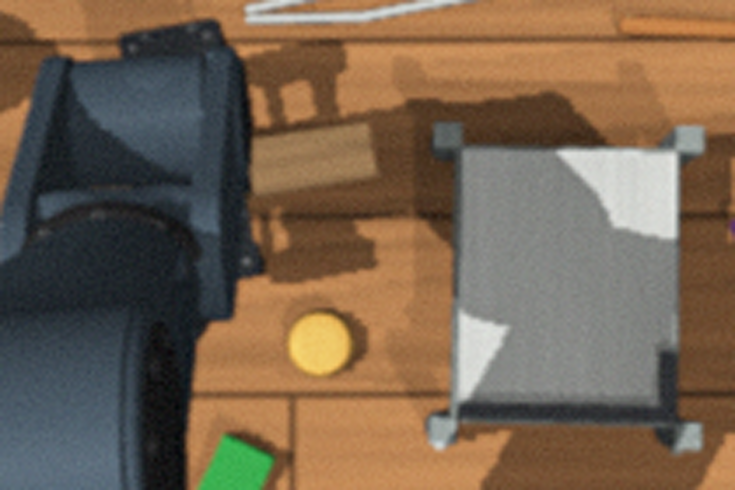

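View pics/side4.png

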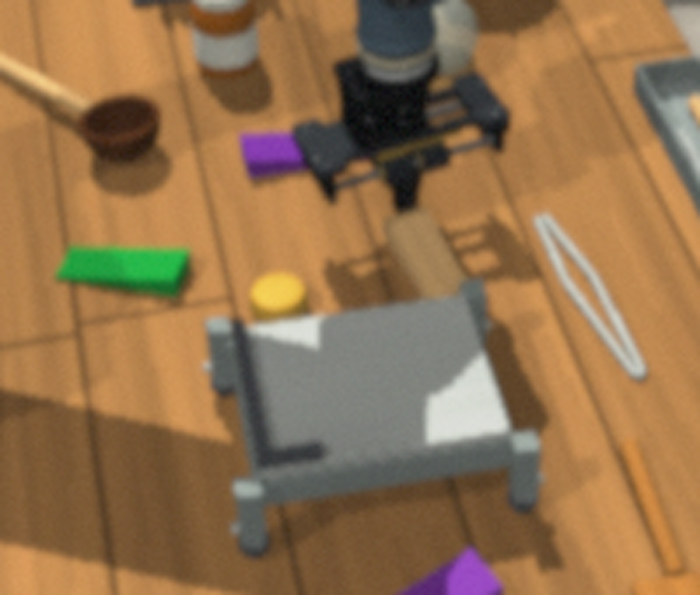

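>>> apply_moves --steps '[{"x":-2,"y":-3,"z":-4,"spin":-0.02},{"x":0,"y":-5,"z":-1,"spin":-0.02},{"x":0,"y":-5,"z":0,"spin":-0.02},{"x":0,"y":-5,"z":0,"spin":-0.02},{"x":0,"y":-5,"z":0,"spin":-0.02},{"x":0,"y":0,"z":0,"spin":0}]'

```text
time_s: 5.45
position: [0.5875, 0.1242, 0.0143]
tcp_rot: [[0.997, 0.031, -0.065], [0.064, 0.006, 0.998], [0.032, -0.999, 0.004]]
force: [1.0, 0.4, -0.5]
opening: 0.006
```

```bash
cat > t.py <<'E'
from h import *
import sys
s=read_state(); print(s["time_s"],s["position"].round(4),s["tcp_rot"].round(3)[:,2],s["force"].round(2))
P=imaging.camera_params("top"); im=imaging.capture("top"); k=sys.argv[1]
c=im[130:230,260:420,::-1]
cv2.imwrite(f"pics/top{k}.png",cv2.resize(c,None,fx=4.5,fy=4.5,interpolation=cv2.INTER_CUBIC))
E
python3 t.py 5
```

```text
5.45 [0.5875 0.1242 0.0143] [-0.065  0.998  0.004] [ 1.01  0.42 -0.49]
```

View pics/top5.png

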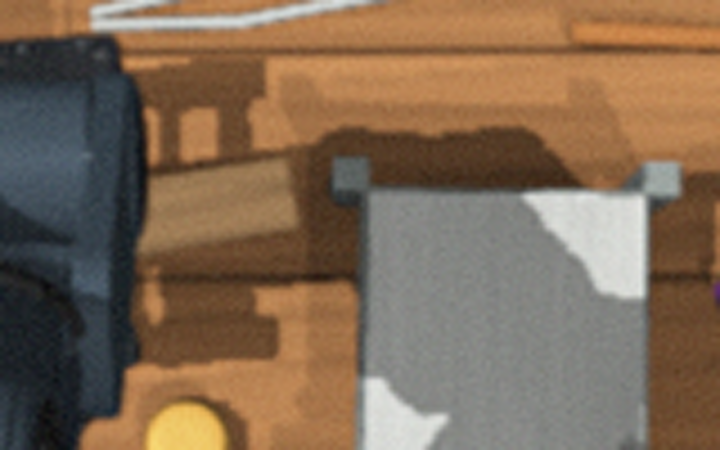

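>>> apply_moves --steps '[{"x":0,"y":-5,"z":0,"spin":-0.02},{"x":0,"y":-5,"z":0,"spin":-0.02},{"x":0,"y":-4,"z":0,"spin":-0.02},{"x":0,"y":0,"z":0,"spin":0}]'

```text
time_s: 5.9
position: [0.5874, 0.1093, 0.0143]
tcp_rot: [[1.0, 0.031, 0.0], [-0.0, 0.004, 1.0], [0.031, -0.999, 0.004]]
force: [-1.3, 0.6, 0.3]
opening: 0.005
```

```bash
python3 t.py 6
```

```text
5.9 [0.5874 0.1093 0.0143] [0.    1.    0.004] [-1.27  0.63  0.33]
```

View pics/top6.png

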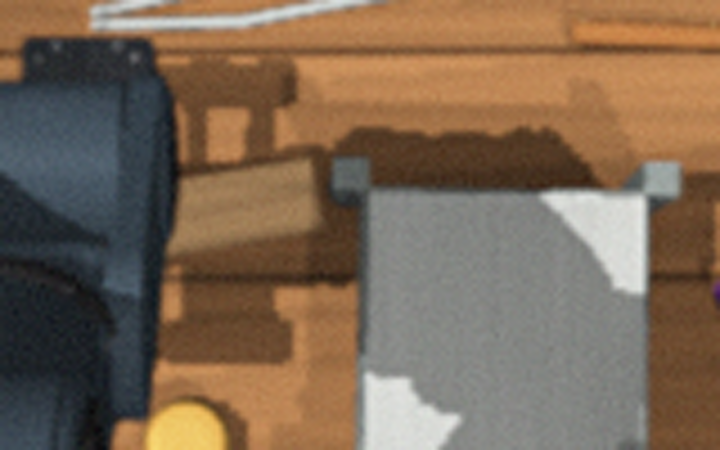

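```bash
python3 - <<'E'
from h import *
P=imaging.camera_params("top"); g=lambda u,v,z:ray(P,260+u/4.5-.5+.111,130+v/4.5-.5+.111,z)[:2]
a,b=g(310,158,.003),g(322,231,.003); c,d=g(170,255,.018),g(185,178,.017)
print("tip",(a+b)/2,a,b,"bottom edge yaw",np.arctan2(*(b-c)[::-1]),"top",np.arctan2(*(a-d)[::-1]),"tip",np.arctan2(*(b-a)[::-1])+np.pi/2)
print("before tip check", (g(0,0,0)))
E
```

```text
tip [ 0.60499845 -0.02185233] [ 0.62787516 -0.01820812] [ 0.58212174 -0.02549653] bottom edge yaw -1.3995202387091952 top -1.3883394902170099 tip -1.4128260045700247
before tip check [0.72937656 0.17647988]
```

The wedge tip is near (0.605, -0.021) with yaw about -1.40. It slid across without turning, and the foot is now only about 4 mm off its axis, which is fine. I'm realigning the finger face flush with the heel and continuing along the wedge's axis.

>>> apply_moves --steps '[{"x":-2,"y":8,"z":0,"spin":0.05},{"x":-2,"y":0,"z":0,"spin":0.06},{"x":-1,"y":0,"z":0,"spin":0.06},{"x":0,"y":-2,"z":0,"spin":0},{"x":0,"y":0,"z":0,"spin":0}]'

```text
time_s: 6.45
position: [0.5821, 0.115, 0.014]
tcp_rot: [[0.984, 0.03, -0.175], [0.175, 0.008, 0.985], [0.031, -1.0, 0.003]]
force: [-0.6, 0.7, -0.2]
opening: 0.005
```

>>> apply_moves --steps '[{"x":0.8,"y":-5,"z":0,"spin":0},{"x":0.8,"y":-5,"z":0,"spin":0},{"x":0.8,"y":-5,"z":0,"spin":0},{"x":0.8,"y":-5,"z":0,"spin":0},{"x":0.8,"y":-5,"z":0,"spin":0},{"x":0,"y":0,"z":0,"spin":0}]'

```text
time_s: 7.05
position: [0.5867, 0.0874, 0.014]
tcp_rot: [[0.985, 0.03, -0.172], [0.172, 0.008, 0.985], [0.031, -1.0, 0.003]]
force: [-0.1, -0.5, 0.6]
opening: 0.004
```

```bash
python3 t.py 7
```

```text
7.05 [0.5867 0.0874 0.014 ] [-0.172  0.985  0.003] [-0.14 -0.48  0.59]
```

View pics/top7.png

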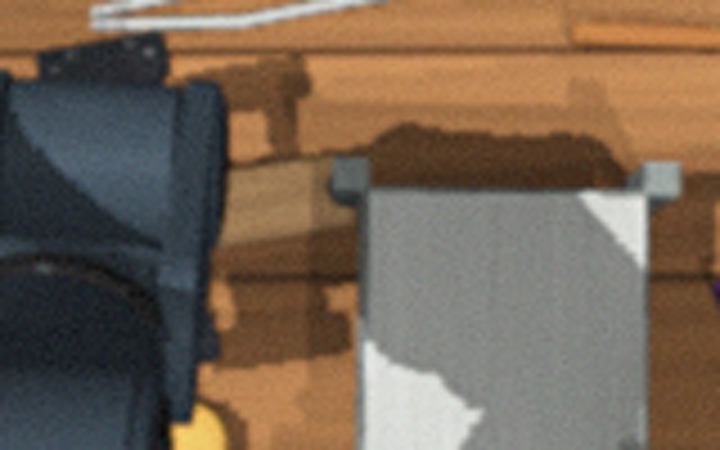

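>>> apply_moves --steps '[{"x":0.4,"y":-3,"z":0,"spin":0},{"x":0.4,"y":-3,"z":0,"spin":0},{"x":0.4,"y":-3,"z":0,"spin":0},{"x":0,"y":0,"z":0,"spin":0}]'

```text
time_s: 7.5
position: [0.5877, 0.0783, 0.0139]
tcp_rot: [[0.985, 0.03, -0.172], [0.172, 0.008, 0.985], [0.031, -1.0, 0.003]]
force: [0.7, 0.2, -0.9]
opening: 0.006
```

>>> apply_moves --steps '[{"x":0.4,"y":-3,"z":0,"spin":0},{"x":0.4,"y":-2,"z":0,"spin":0},{"x":0,"y":0,"z":0,"spin":0},{"x":0,"y":0,"z":0,"spin":0}]'

```text
time_s: 7.9
position: [0.5885, 0.0729, 0.0139]
tcp_rot: [[0.985, 0.029, -0.172], [0.172, 0.009, 0.985], [0.03, -1.0, 0.003]]
force: [1.3, 1.3, 1.1]
opening: 0.004
```

>>> apply_moves --steps '[{"x":0.4,"y":-2,"z":0,"spin":0},{"x":0.4,"y":-2,"z":0,"spin":0},{"x":0,"y":0,"z":0,"spin":0},{"x":0,"y":0,"z":0,"spin":0}]'

```text
time_s: 8.3
position: [0.5893, 0.0687, 0.0139]
tcp_rot: [[0.985, 0.029, -0.173], [0.172, 0.009, 0.985], [0.03, -1.0, 0.003]]
force: [0.6, 1.3, 0.5]
opening: 0.01
```

```bash
python3 t.py 8; python3 - <<'E'
from h import *
im=imaging.capture("side")[:,:,::-1]
cv2.imwrite("pics/side8.png",cv2.resize(im[140:290,250:400],None,fx=4,fy=4,interpolation=cv2.INTER_CUBIC))
print(read_state()["force"])
E
```

```text
8.3 [0.5893 0.0687 0.0139] [-0.173  0.985  0.003] [0.6  1.29 0.49]
[0.10320705 0.01363826 0.14695007]
```

View pics/side8.png

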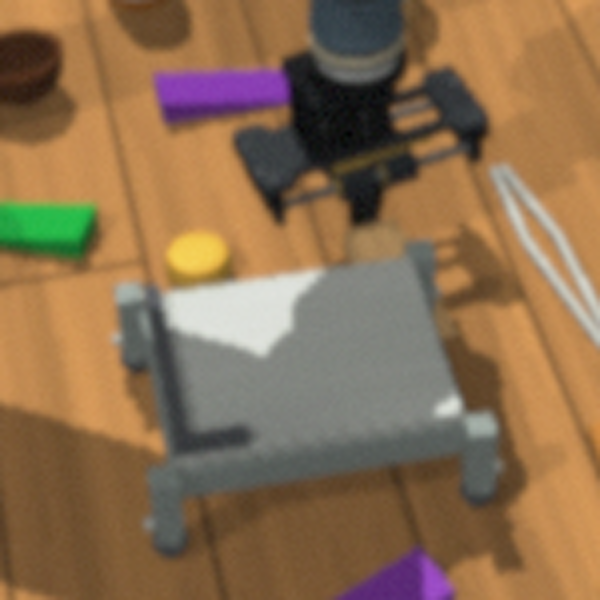

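>>> apply_moves --steps '[{"x":0.4,"y":-2,"z":0,"spin":0},{"x":0.4,"y":-2,"z":0,"spin":0},{"x":0,"y":0,"z":0,"spin":0},{"x":0,"y":0,"z":0,"spin":0}]'

```text
time_s: 8.8
position: [0.5901, 0.0645, 0.0139]
tcp_rot: [[0.985, 0.029, -0.173], [0.173, 0.009, 0.985], [0.03, -1.0, 0.004]]
force: [0.1, 0.9, -0.6]
opening: 0.005
```

>>> apply_moves --steps '[{"x":0.3,"y":-2,"z":0,"spin":0},{"x":0,"y":0,"z":0,"spin":0},{"x":0,"y":0,"z":0,"spin":0}]'

```text
time_s: 9.1
position: [0.5904, 0.0623, 0.0139]
tcp_rot: [[0.985, 0.029, -0.173], [0.173, 0.009, 0.985], [0.03, -1.0, 0.003]]
force: [-1.0, 1.2, -0.3]
opening: 0.004
```

>>> apply_moves --steps '[{"x":0.3,"y":-2,"z":0,"spin":0},{"x":0,"y":0,"z":0,"spin":0},{"x":0,"y":0,"z":0,"spin":0}]'

```text
time_s: 9.4
position: [0.5908, 0.0601, 0.0139]
tcp_rot: [[0.985, 0.029, -0.173], [0.173, 0.008, 0.985], [0.03, -1.0, 0.003]]
force: [-0.7, 0.9, -0.3]
opening: 0.003
```

>>> apply_moves --steps '[{"x":0.3,"y":-2,"z":0,"spin":0},{"x":0,"y":0,"z":0,"spin":0},{"x":0,"y":0,"z":0,"spin":0}]'

```text
time_s: 9.7
position: [0.5911, 0.0578, 0.0139]
tcp_rot: [[0.985, 0.029, -0.173], [0.173, 0.008, 0.985], [0.03, -1.0, 0.003]]
force: [0.3, 0.7, -0.7]
opening: 0.006
```

>>> apply_moves --steps '[{"x":0.3,"y":-2,"z":0,"spin":0},{"x":0,"y":0,"z":0,"spin":0},{"x":0,"y":0,"z":0,"spin":0}]'

```text
time_s: 10.0
position: [0.5914, 0.0556, 0.0139]
tcp_rot: [[0.985, 0.029, -0.173], [0.173, 0.008, 0.985], [0.03, -1.0, 0.003]]
force: [-0.4, 0.8, 0.2]
opening: 0.004
```

>>> apply_moves --steps '[{"x":0.3,"y":-2,"z":0,"spin":0},{"x":0,"y":0,"z":0,"spin":0},{"x":0,"y":0,"z":0,"spin":0}]'

```text
time_s: 10.3
position: [0.5918, 0.0534, 0.0139]
tcp_rot: [[0.985, 0.029, -0.173], [0.173, 0.008, 0.985], [0.03, -1.0, 0.003]]
force: [0.2, 0.6, 0.0]
opening: 0.003
```

>>> apply_moves --steps '[{"x":0.3,"y":-2,"z":0,"spin":0},{"x":0,"y":0,"z":0,"spin":0},{"x":0,"y":0,"z":0,"spin":0}]'

```text
time_s: 10.6
position: [0.5919, 0.0517, 0.0139]
tcp_rot: [[0.985, 0.029, -0.173], [0.173, 0.009, 0.985], [0.03, -1.0, 0.004]]
force: [0.2, 1.6, 0.3]
opening: 0.004
```

```bash
python3 t.py 9; python3 - <<'E'
from h import *
im=imaging.capture("side")[:,:,::-1]
cv2.imwrite("pics/side9.png",cv2.resize(im[140:290,250:400],None,fx=4,fy=4,interpolation=cv2.INTER_CUBIC))
E
```

```text
10.6 [0.5919 0.0517 0.0139] [-0.173  0.985  0.004] [0.18 1.58 0.32]
```

View pics/side9.png

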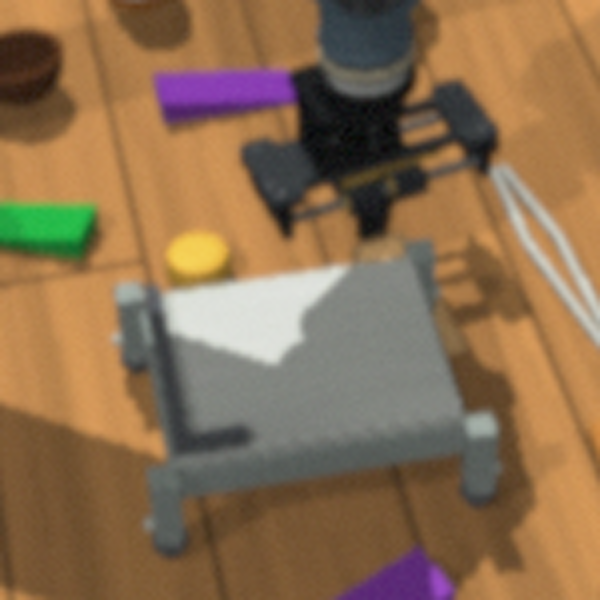

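View pics/top9.png

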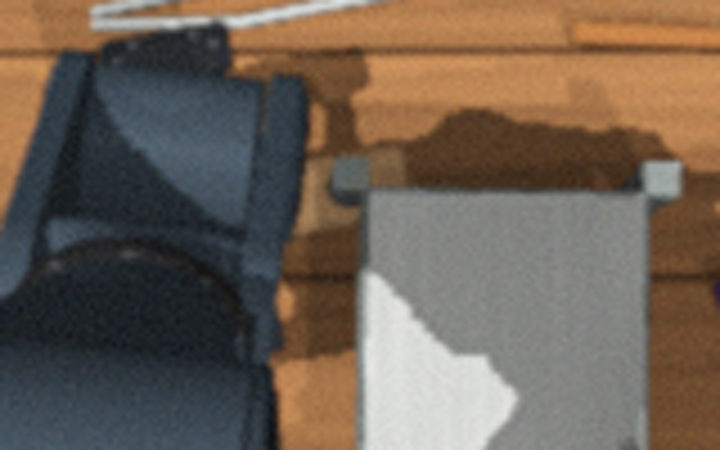

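>>> apply_moves --steps '[{"x":0.3,"y":-1.5,"z":0,"spin":0},{"x":0,"y":0,"z":0,"spin":0},{"x":0,"y":0,"z":0,"spin":0}]'

```text
time_s: 11.0
position: [0.5918, 0.0509, 0.0139]
tcp_rot: [[0.985, 0.028, -0.173], [0.172, 0.01, 0.985], [0.029, -1.0, 0.005]]
force: [-0.0, 1.0, -0.1]
opening: 0.005
```

>>> apply_moves --steps '[{"x":0.3,"y":-1.5,"z":0,"spin":0},{"x":0,"y":0,"z":0,"spin":0},{"x":0,"y":0,"z":0,"spin":0}]'

```text
time_s: 11.3
position: [0.5918, 0.0501, 0.0139]
tcp_rot: [[0.985, 0.027, -0.172], [0.172, 0.011, 0.985], [0.029, -1.0, 0.006]]
force: [-1.0, 2.6, 1.0]
opening: 0.004
```

>>> apply_moves --steps '[{"x":0.3,"y":-1.5,"z":0,"spin":0}]'

```text
time_s: 11.4
position: [0.5917, 0.0494, 0.0139]
tcp_rot: [[0.985, 0.027, -0.172], [0.171, 0.012, 0.985], [0.028, -1.0, 0.008]]
force: [-1.4, 8.1, 1.7]
opening: 0.001
```

```bash
python3 - <<'E'
from h import *
F=[]
for i in range(4):
    imaging.capture("top"); s=read_state(); F.append(s["force"]); print(s["position"].round(4),s["force"].round(2))
E
```

```text
[0.5917 0.0493 0.0139] [0.01 4.99 0.93]
[0.5917 0.0493 0.0139] [-0.34  4.63  0.34]
[0.5917 0.0493 0.0139] [-0.35  4.89  0.57]
[0.5917 0.0493 0.0139] [-0.91  5.48  1.02]
```

>>> apply_moves --steps '[{"x":0.3,"y":-2,"z":0,"spin":0}]'

```text
time_s: 11.7
position: [0.5915, 0.0487, 0.0139]
tcp_rot: [[0.985, 0.026, -0.171], [0.171, 0.014, 0.985], [0.028, -1.0, 0.009]]
force: [0.1, 8.0, 0.7]
opening: 0.003
```

```bash
cat > f.py <<'E'
from h import *
for i in range(4):
    imaging.capture("top"); s=read_state(); print(s["time_s"],s["position"].round(4),s["force"].round(2))
E
python3 f.py
```

```text
11.75 [0.5915 0.0486 0.0139] [-1.02  7.    0.94]
11.8 [0.5915 0.0485 0.0139] [-0.9   7.36  1.56]
11.85 [0.5915 0.0485 0.0139] [-0.8   6.87  0.71]
11.9 [0.5915 0.0485 0.0139] [-1.06  6.47  1.99]
```

About 7 N is now holding on the heel, so the wedge is seated. I'm backing straight off, going up, and then over the corner.

>>> apply_moves --steps '[{"x":-1,"y":6,"z":0,"spin":0},{"x":-4,"y":20,"z":0,"spin":0},{"x":0,"y":15,"z":10,"spin":0},{"x":0,"y":0,"z":45,"spin":0},{"x":0,"y":0,"z":45,"spin":0},{"x":0,"y":0,"z":45,"spin":0},{"x":0,"y":-40,"z":30,"spin":0},{"x":0,"y":-40,"z":20,"spin":0},{"x":0,"y":-40,"z":0,"spin":0},{"x":0,"y":-20,"z":0,"spin":0},{"x":0,"y":0,"z":0,"spin":0}]'

```text
time_s: 13.0
position: [0.5892, -0.054, 0.2239]
tcp_rot: [[0.983, 0.04, -0.18], [0.18, -0.001, 0.984], [0.039, -0.999, -0.008]]
force: [0.5, 1.3, 0.3]
opening: 0.005
```

```bash
python3 - <<'E'
from h import *
s=read_state(); print(s["time_s"],s["position"],s["force"],s["tcp_rot"].round(3))
P=imaging.camera_params("wrist"); im=imaging.capture("wrist")
cv2.imwrite("pics/w10.png",im[:,:,::-1]); np.save("w10P.npy",P,allow_pickle=True)
im=imaging.capture("side")[:,:,::-1]
cv2.imwrite("pics/side10.png",cv2.resize(im[140:290,250:400],None,fx=4,fy=4,interpolation=cv2.INTER_CUBIC))
E
```

```text
13.0 [ 0.58920975 -0.05399052  0.22392413] [0.54617685 1.31820737 0.3190793 ] [[ 0.983  0.04  -0.18 ]
 [ 0.18  -0.001  0.984]
 [ 0.039 -0.999 -0.008]]
```

View pics/w10.png

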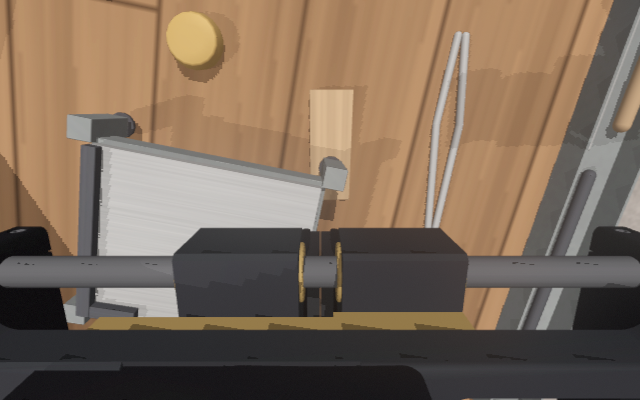

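View pics/side10.png

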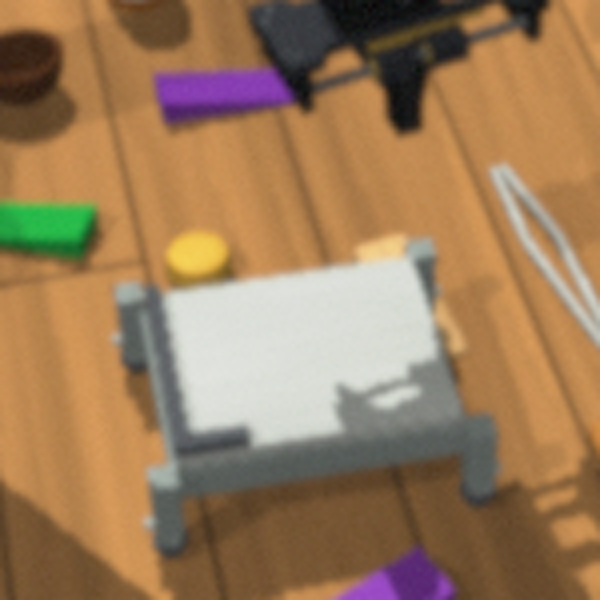

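```bash
python3 - <<'E'
from h import *
P=np.load("w10P.npy",allow_pickle=True).item()
a=cv2.imread("pics/w10.png")
cv2.imwrite("pics/w10z.png",cv2.resize(a[80:230,290:370],None,fx=4,fy=4,interpolation=cv2.INTER_CUBIC))
print(ray(P,335.5,177.5,.086))
W0=[.597,.0,-1.39]
print(ray(P,310,90,.022),ray(P,353,89,.022))
E
```

```text
[ 0.60530345 -0.04002428  0.086     ]
[0.57033603 0.03220624 0.022     ] [0.61302098 0.04110436 0.022     ]
```

View pics/w10z.png

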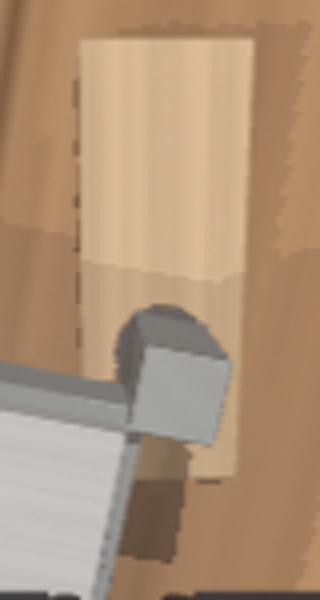

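>>> apply_moves --steps '[{"x":-5,"y":-5,"z":-35,"spin":0},{"x":-5,"y":-4,"z":-35,"spin":0},{"x":0,"y":0,"z":-25,"spin":0},{"x":0,"y":0,"z":-12,"spin":0},{"x":0,"y":0,"z":0,"spin":0},{"x":0,"y":0,"z":0,"spin":0}]'

```text
time_s: 13.7
position: [0.5786, -0.052, 0.1144]
tcp_rot: [[0.981, 0.04, -0.191], [0.191, 0.002, 0.982], [0.04, -0.999, -0.006]]
force: [-0.2, 0.1, 0.1]
opening: 0.004
```

>>> apply_moves --steps '[{"x":1,"y":-8,"z":0,"spin":0},{"x":0,"y":-4,"z":-5,"spin":0},{"x":0,"y":0,"z":-8,"spin":0},{"x":0,"y":0,"z":-2,"spin":0},{"x":0,"y":0,"z":0,"spin":0},{"x":0,"y":0,"z":0,"spin":0}]'

```text
time_s: 14.3
position: [0.5829, -0.0656, 0.1022]
tcp_rot: [[0.98, 0.048, -0.191], [0.192, -0.0, 0.981], [0.047, -0.999, -0.01]]
force: [-0.2, 0.3, 0.7]
opening: 0.004
```

>>> apply_moves --steps '[{"x":2,"y":1,"z":-3,"spin":0},{"x":0,"y":0,"z":-2,"spin":0}]'

```text
time_s: 14.5
position: [0.5853, -0.0646, 0.0974]
tcp_rot: [[0.98, 0.049, -0.191], [0.191, -0.001, 0.981], [0.048, -0.999, -0.01]]
force: [-0.2, -0.1, -0.5]
opening: 0.008
```

>>> apply_moves --steps '[{"x":0,"y":0,"z":-1.5,"spin":0}]'

```text
time_s: 14.6
position: [0.5853, -0.0645, 0.0958]
tcp_rot: [[0.98, 0.049, -0.191], [0.192, -0.001, 0.981], [0.048, -0.999, -0.01]]
force: [-1.4, 0.0, 10.3]
opening: 0.004
```

```bash
python3 f.py
```

```text
14.65 [ 0.5853 -0.0645  0.0959] [0.12 0.29 3.19]
14.7 [ 0.5852 -0.0645  0.0959] [-0.62 -0.    1.48]
14.75 [ 0.5853 -0.0646  0.096 ] [-0.78  0.13  0.89]
14.8 [ 0.5853 -0.0646  0.096 ] [-0.47  0.88  1.58]
```

>>> apply_moves --steps '[{"x":0,"y":0,"z":-1,"spin":0}]'

```text
time_s: 14.9
position: [0.5853, -0.0645, 0.0957]
tcp_rot: [[0.98, 0.05, -0.191], [0.192, -0.001, 0.981], [0.049, -0.999, -0.01]]
force: [-3.1, 0.6, 11.6]
opening: 0.005
```

```bash
python3 f.py
```

```text
14.95 [ 0.5853 -0.0645  0.0958] [-2.03 -0.43  7.31]
15.0 [ 0.5853 -0.0646  0.0958] [-2.13 -0.27  5.58]
15.05 [ 0.5853 -0.0645  0.0958] [-1.35  0.87  6.63]
15.1 [ 0.5853 -0.0645  0.0958] [-1.78  0.44  6.63]
```

>>> apply_moves --steps '[{"x":-0.3,"y":0,"z":-1.5,"spin":0}]'

```text
time_s: 15.2
position: [0.5853, -0.0645, 0.0957]
tcp_rot: [[0.98, 0.051, -0.192], [0.192, -0.001, 0.981], [0.05, -0.999, -0.011]]
force: [-3.0, 1.2, 13.0]
opening: 0.003
```

```bash
python3 f.py
```

```text
15.25 [ 0.5853 -0.0645  0.0957] [-2.37  0.14 10.1 ]
15.3 [ 0.5853 -0.0645  0.0957] [-3.04  0.48  9.01]
15.35 [ 0.5853 -0.0646  0.0957] [-1.86  0.74  9.47]
15.4 [ 0.5853 -0.0645  0.0957] [-2.04  1.34  9.61]
```

>>> apply_moves --steps '[{"x":0,"y":0,"z":-1.7,"spin":0}]'

```text
time_s: 15.5
position: [0.5853, -0.0645, 0.0956]
tcp_rot: [[0.98, 0.051, -0.192], [0.192, -0.001, 0.981], [0.05, -0.999, -0.011]]
force: [-3.6, 0.1, 14.0]
opening: 0.006
```

```bash
python3 - <<'E'
from h import *
F=[];Z=[]
for i in range(28):
    im=imaging.capture("side"); s=read_state(); F.append(s["force"]);Z.append(s["position"])
F=np.array(F);Z=np.array(Z); print(s["time_s"],F.mean(0),F[:,2].round(1),Z[0],Z[-1])
im=im[:,:,::-1]
cv2.imwrite("pics/side11.png",cv2.resize(im[140:290,250:400],None,fx=4,fy=4,interpolation=cv2.INTER_CUBIC))
E
```

```text
16.9 [-3.08192385  0.44009266 11.53889159] [11.3 11.7 11.  11.6 11.1 11.9 11.8 10.7 12.1 11.2 11.1 11.6 11.7 11.2
 12.6 11.  10.9 10.8 11.  10.9 12.  11.6 12.6 11.8 11.  12.5 11.8 12.5] [ 0.58531333 -0.06452071  0.09566692] [ 0.58532825 -0.06453284  0.09568684]
```

It held about 11.5 N for 1.4 s with no dip. Now I move clear.

>>> apply_moves --steps '[{"x":0,"y":0,"z":8,"spin":0},{"x":0,"y":0,"z":40,"spin":0},{"x":0,"y":0,"z":45,"spin":0},{"x":0,"y":0,"z":45,"spin":0},{"x":0,"y":0,"z":20,"spin":0},{"x":0,"y":10,"z":0,"spin":0},{"x":0,"y":0,"z":0,"spin":0}]'

```text
time_s: 17.6
position: [0.5836, -0.0533, 0.2592]
tcp_rot: [[0.98, 0.051, -0.191], [0.191, -0.0, 0.982], [0.05, -0.999, -0.01]]
force: [-0.6, 0.7, -0.2]
opening: 0.003
```

```bash
python3 - <<'E'
from h import *
s=read_state(); print(s["time_s"],s["position"],s["force"])
P=imaging.camera_params("wrist"); im=imaging.capture("wrist")
cv2.imwrite("pics/w12.png",im[:,:,::-1]); np.save("w12P.npy",P,allow_pickle=True)
f=200/np.tan(np.radians(P["fov_y"]/2))
print("leg pred at",proj(P,[[.605,-.0403,.086]]))
im=imaging.capture("side")[:,:,::-1]
cv2.imwrite("pics/side12.png",cv2.resize(im[140:290,250:400],None,fx=4,fy=4,interpolation=cv2.INTER_CUBIC))
E
```

```text
17.6 [ 0.58362211 -0.05328915  0.25924143] [-0.62810546  0.67598484 -0.20085132]
leg pred at [[335.81675957 172.38422966]]
```

View pics/w12.png

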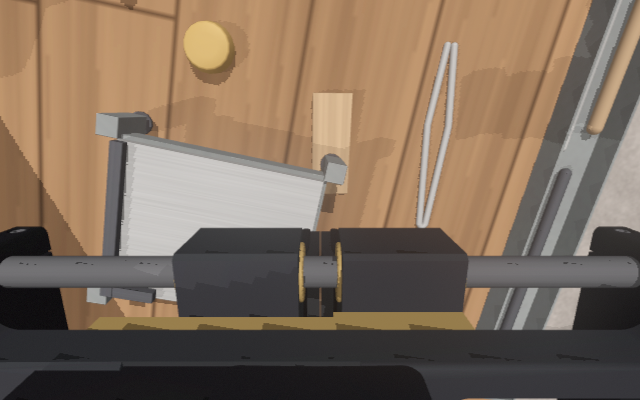

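View pics/side12.png

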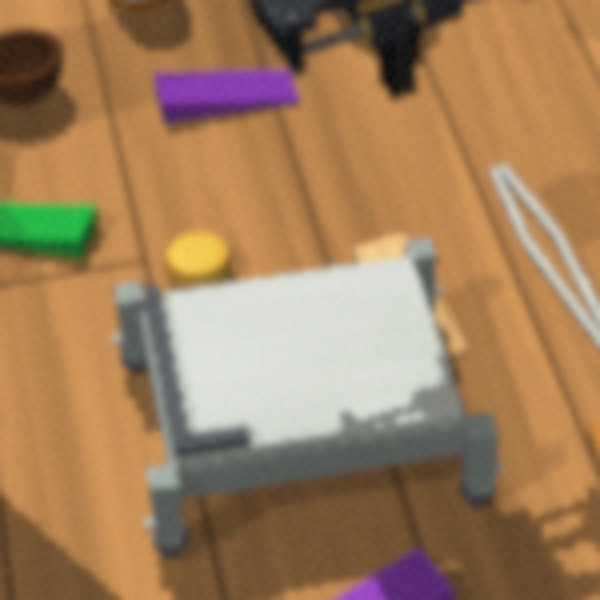

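The leg shows at about (335,171), where it was predicted to be, and the wedge is still under it.

```bash
python3 -c "
from rig import job
print(job.hand_in())"
```

```text
the job is handed in; nothing more can be done
None
```

I pushed the wooden wedge thin end first under the far left leg, pressed on the corner, moved clear and handed the job in at about 18 s of robot time.

- **Seating the wedge:** The finger face pushed the heel until the wedge jammed. It held at about 7 N (8 N peak), within the 5–10 N band and under the ~11 N at which the marver would slide.
- **Press check:** With the fingertips about 6 mm from the given point, I held about 11.5 N on the corner for 1.4 s. That is a little over a kilogram's weight. The tool height did not change within 0.1 mm, so the corner did not dip.
- **Final pictures:** The leg appeared within 1–2 mm of its original place, with the wedge under the foot. The gripper was about 16 cm above the plate. The wax, the tweezers and the green and purple decoy wedges looked untouched in the final views.

**Not confirmed or off plan:**
- I did not see directly that the other three feet are still on the bench. I infer it from the seating force and the unchanged marver pose.
- The tool had tilted about 3° by the time of the press, so the fingertips probably touched with one edge.
- That press also put about 3 N sideways on the plate, with no visible shift.
- One early move call was refused for missing keys and was repeated.

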